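Stroke the sample box shut

ROBOT

A 6-joint arm with a two-finger parallel gripper is mounted at the origin on the work surface; the furniture and walls round the work are solid. World frame = base frame: x ahead of the robot, y to its left, z up, the work surface at z = 0. Lengths are in mm, angles in rad, forces in N, time in s.
With the tool pointing down it reaches from about 300 to 775 mm from the base axis. Payload 14.6 kg.
Tool frame: the origin (TCP) lies midway between the tips of the shut fingers; the grasp point (between the pads) lies 19 mm behind it (manip.tcp_to_grasp is the distance from the TCP to the grasp point, in mm); z points along the fingers, x is the direction in which the jaws open and shut, and the axes are right-handed (so a half turn about z gives the same grasp; the last joint's range is limited). The gripper opens to 94 mm and grips with 3 to 60 N. Pads are 16 mm wide; open, the fingers measure 119 mm over their backs; the gripper's body (75 mm by 177 mm) begins 78 mm behind the grasp point.
Start: joints at [-1.246, 0.3, 1.521, -0, 1.321, -0.067], TCP at [210.011, -508.315, 205.446] pointing down, gripper open.
Joint ranges: [-3.03, 3.03], [-0.79, 2.21], [0.23, 2.52], [-1.04, 4.18], [0, 3.07], [-2.55, 2.55]. Speed limits (rad/s): [2.22, 2.22, 2.57, 3.14, 3.14, 3.14].

INTERFACE

Orientations are given as [roll, pitch, yaw] about the fixed x, y, z axes, in that order (R = Rz(yaw) Ry(pitch) Rx(roll)).
In Python, from cell import manip gives the robot as it stands.
- The arm moves only by the tool arm_command, never from a script. Its argument "steps" is a list of rows, each a list of 3 entries, a list of its own where there are three numbers: the opening, from 0 (shut) to 1 (fully open), then the shift along the tool's x, y, z in cm, then the turn about the tool's z in rad. A call has 1 to 5 rows; each row shifts and turns the commanded pose from where the row before left it, along the tool's axes as they then stand; what a row does not reach is not made up. A row lasts 1/12 s, in which the tool goes at most 41.7 mm and 7.16 degrees, less where a joint would pass 70% of its speed; a pose out of reach is approached as far as the arm can. A call with a gripper value outside its range is refused whole. The fingers move at their own pace and stop on an object; "force" is the grip in N (left out, the last holds). Time passes only in rows, so rows that do not move let the fingers close. It gives the time, the measured TCP pose, the force and the opening at its end, in the units of the state.
- manip.read_state(): the state, without advancing time (a new reading comes with each control period).
- manip.camera(name): name is "side" or "top"; returns (picture, depth): 400x640x3 uint8, red, green, blue; 400x640 float32, mm along the optical axis (not along the pixel's ray), 0 where there is no reading.
- manip.calibration(name): a dict with "fx", "fy", "cx", "cy" (pixels), "R" (3x3) and "t" (3): a world point X has camera coordinates R X + t. Camera axes: x right, y down, z forward; pixel columns grow to the right and rows downward; lengths in mm; the calibration is good to about 2 mm. A picture is of the moment at which its call begins. calibration takes no time and is no camera call.
- manip.sign_off(): hands the job in, once; it reports no verdict.
The state is a dict: "clock": time; "joints": joint angles; "qd": joint speeds; "effort": joint torques, N m; "eef_pos": TCP position; "eef_rot": TCP orientation; "wrist_force": force on the tool from outside, world axes, zero at the start; "moment": the same for the moment, N m; "finger_gap": finger opening in mm.
Only numpy, scipy, OpenCV 4.12 (cv2) and the standard library are available. Lean on these libraries where they do the work, as an engineer would, in place of code of your own. Each camera call takes 0.05 s, during which the arm holds its last target.

TASK

The six flip lids along the slim metal food sample box all stand ajar. Run your fingertips lightly along the tops of the lids, from the hinge side of the first to the free edge of the last, so that they fold shut one after another and all stay shut. Be gentle and leave the box where it stands, do not pick anything up or disturb the other things, and take the hand away at the end.

Things in the scene. Friction and masses are not known exactly. Their poses are not given: they have to be found in the camera images.
- sample_box: Slim bare-metal food sample box, 62 mm wide (x), 226 mm long (y), walls 48 mm high, about 1.8 kg, loose on rubber feet. Origin: centre of its underside, z up. Six equal grey lids (54 mm across, 34 mm along the row, pitch 37 mm) in a row along y, lid 1 at +y, each hinged on its +y edge, all leaning alike like pages. Shut, each lid's top rises from 48 mm at its hinge to 51 mm at its free (-y) edge.
- row_start (a point): Point on the box's centre line, 51 mm above the table (the height of the shut lids' free edges), at the +y end of the row, above lid 1's hinge.
- row_end (a point): The same at the -y end of the row, just past the free edge of lid 6; 222 mm from row_start.
- stone: Whetstone on a base, 75x215x38 mm, a bystander. Origin: centre of its underside.
- bowl: Small white bowl, 100 mm across, 45 mm high, a bystander. Origin: centre of its underside.
- cup: Steel cup, 81 mm across, 99 mm high, a bystander. Origin: centre of its underside.
- scaler: Fish scaler with a wooden handle, 176x26x23 mm, lying flat, a bystander. Origin: centre of its underside.
- lid1 (a joint): Opening angle of lid 1 of 6, counted from the box's +y end (hinge side first); its hinge line is 109.5 mm from the box's origin along the box's y, 45 mm up. 0 is shut, it grows as the free edge rises, 0.95 rad is its stop. A light stiff hinge: the lid stays at whatever angle it is left, and less than 0.01 N m moves it.
- lid2 (a joint): Opening angle of lid 2 of 6, counted from the box's +y end (hinge side first); its hinge line is 72.5 mm from the box's origin along the box's y, 45 mm up. 0 is shut, it grows as the free edge rises, 0.95 rad is its stop. A light stiff hinge: the lid stays at whatever angle it is left, and less than 0.01 N m moves it.
- lid3 (a joint): Opening angle of lid 3 of 6, counted from the box's +y end (hinge side first); its hinge line is 35.5 mm from the box's origin along the box's y, 45 mm up. 0 is shut, it grows as the free edge rises, 0.95 rad is its stop. A light stiff hinge: the lid stays at whatever angle it is left, and less than 0.01 N m moves it.
- lid4 (a joint): Opening angle of lid 4 of 6, counted from the box's +y end (hinge side first); its hinge line is -1.5 mm from the box's origin along the box's y, 45 mm up. 0 is shut, it grows as the free edge rises, 0.95 rad is its stop. A light stiff hinge: the lid stays at whatever angle it is left, and less than 0.01 N m moves it.
- lid5 (a joint): Opening angle of lid 5 of 6, counted from the box's +y end (hinge side first); its hinge line is -38.5 mm from the box's origin along the box's y, 45 mm up. 0 is shut, it grows as the free edge rises, 0.95 rad is its stop. A light stiff hinge: the lid stays at whatever angle it is left, and less than 0.01 N m moves it.
- lid6 (a joint): Opening angle of lid 6 of 6, counted from the box's +y end (hinge side first); its hinge line is -75.5 mm from the box's origin along the box's y, 45 mm up. 0 is shut, it grows as the free edge rises, 0.95 rad is its stop. A light stiff hinge: the lid stays at whatever angle it is left, and less than 0.01 N m moves it.

How it is judged (in metres and radians):
On the way, in this order (a step that is already met when the one before it is completed fails the run):
1. lid 1 is shut (value of joint lid1 below 0.15 rad), for 0.03 s.
2. lid 2 is shut (the lids before it already are) (value of joint lid2 below 0.15 rad), for 0.03 s.
3. lid 3 is shut (the lids before it already are) (value of joint lid3 below 0.15 rad), for 0.03 s.
4. lid 4 is shut (the lids before it already are) (value of joint lid4 below 0.15 rad), for 0.03 s.
5. lid 5 is shut (the lids before it already are) (value of joint lid5 below 0.15 rad), for 0.03 s.
6. lid 6 is shut (the lids before it already are) (value of joint lid6 below 0.15 rad), for 0.03 s.
At the end, for the whole second after the job is handed in: All six lids are shut to within 0.15 rad (free edge within 5 mm of home), shut in order from the hinge end; the box stands flat, at rest, within 30 mm of where it stood; the stone, bowl, cup and scaler are within 30 mm of where they stood (value of joint each of lid1, lid2, lid3, lid4, lid5, lid6 below 0.15 rad and distance of each of stone, bowl, cup, scaler, sample_box from where it was at the start of the episode below 0.03 m and height (world z) of sample_box below 0.01 m and angle between sample_box's own z axis and vertical below 0.05 rad and linear speed of sample_box below 0.02 m/s); the robot touches nothing.
It fails at once if the box is pushed more than 30 mm from its place (distance of sample_box from where it was at the start of the episode above 0.03 m).
It fails at once if the box is lifted or tipped (height (world z) of sample_box above 0.015 m or angle between sample_box's own z axis and vertical above 0.12 rad).
It fails at once if the fingers press on the box or its lids with more than 30 N (contact force between the fingers and sample_box above 30 N).
It fails at once if a bystander (stone, bowl, cup, scaler) is moved more than 30 mm (not (distance of stone from where it was at the start of the episode below 0.03 m) or not (distance of bowl from where it was at the start of the episode below 0.03 m) or not (distance of cup from where it was at the start of the episode below 0.03 m) or not (distance of scaler from where it was at the start of the episode below 0.03 m)).
It also fails if it takes over 35 s, if anything falls off the work surface, if the arm or the gripper's body presses on something with over 40 N, if the wrist force passes 120 N, or if a joint passes its speed limit or range.

## Working session

There is one attempt and no reset: what is moved stays moved. The work goes in short steps, Python scripts to look and compute and a tool call to move; the robot and the scene stay as the last step left them, time stands still between calls to the robot, and variables do not carry over. Pictures are saved under pics/ and viewed, and the job is handed in when it is done.

Besides the shell and the picture viewer there is one more tool, called after ">>>" as name(argument=value, ...), one argument or row to a line, values as JSON. arm_command: Moves the arm, as the interface text tells. Its arguments: {"type":"object","properties":{"steps":{"type":"array","items":{"type":"array"}},"force":{"type":"number"}},"required":["steps"]}

```bash
mkdir -p pics; ls; python3 - <<'E'
from cell import manip
import cv2,numpy as np
s=manip.read_state();print(s)
for n in("top","side"):
    p,d=manip.camera(n);cv2.imwrite(f"pics/{n}0.png",p[:,:,::-1]);np.save(f"pics/{n}0.npy",d)
    c=manip.calibration(n);print(n,c)
E
```

```text
pics
{'clock': 0.0, 'joints': array([-1.24559442e+00,  3.00472970e-01,  1.52159325e+00, -1.55975637e-06,
        1.32071822e+00, -6.65986479e-02]), 'qd': array([-5.28643927e-04,  4.43829857e-06, -7.17207904e-04,  8.53409407e-04,
       -6.06016807e-04, -9.82895850e-04]), 'effort': array([ 3.46204279e-04, -5.31800687e+01, -3.52739918e+01,  7.08630262e-02,
        2.44083098e-02, -9.97927509e-05]), 'eef_pos': array([ 209.92932472, -508.06412817,  204.88016491]), 'eef_rot': array([-3.14151485e+00,  1.18924531e-03, -1.17899534e+00]), 'wrist_force': array([ 0.83594887, -0.19037999, -0.04566691]), 'moment': array([0.06765999, 0.01051784, 0.05070987]), 'finger_gap': 93.96557473321077}
top {'fx': 377.46365254540547, 'fy': 377.46365254540547, 'cx': 315.63905550801815, 'cy': 194.87500007636766, 'R': array([[-0.00959299, -0.99944095, -0.03202763],
       [-0.99895292,  0.01101129, -0.04440519],
       [ 0.04473303,  0.03156812, -0.99850008]]), 't': array([ 63.06305625, 544.67639   , 912.39888916])}
side {'fx': 459.8740515845248, 'fy': 459.8740515845248, 'cx': 316.6775815268298, 'cy': 189.6516509963787, 'R': array([[-0.97970654, -0.19921999, -0.02205654],
       [-0.09968951,  0.57977421, -0.80865559],
       [ 0.17388817, -0.79004637, -0.58786873]]), 't': array([ 581.60538497,   74.07673102, 1394.90546087])}
```

View pics/top0.png

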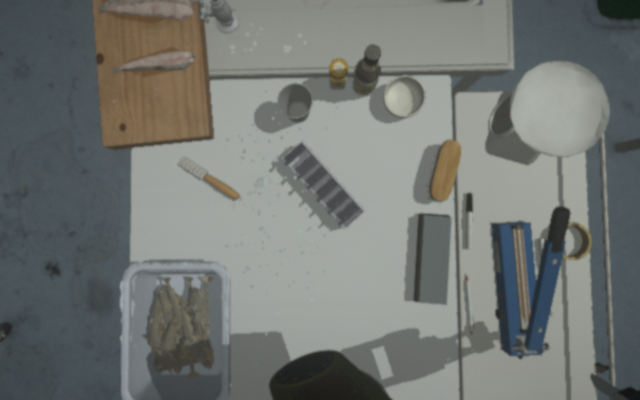

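View pics/side0.png

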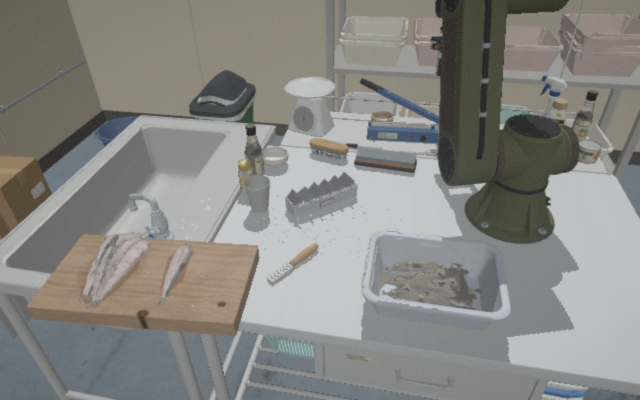

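The top view shows the box running from about (295,150) to (350,220). The side view shows it at about (285-357, 178-218). I'll enlarge both.

```bash
python3 - <<'E'
import cv2
a=cv2.imread("pics/top0.png")[130:240,260:380];cv2.imwrite("pics/topc.png",cv2.resize(a,None,fx=5,fy=5,interpolation=cv2.INTER_CUBIC))
a=cv2.imread("pics/side0.png")[165:230,275:370];cv2.imwrite("pics/sidec.png",cv2.resize(a,None,fx=8,fy=8,interpolation=cv2.INTER_CUBIC))
E
```

```text
(no output)
```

View pics/topc.png

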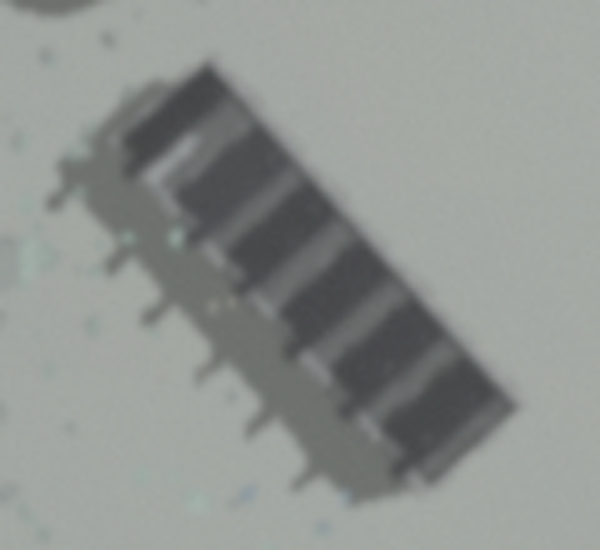

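View pics/sidec.png

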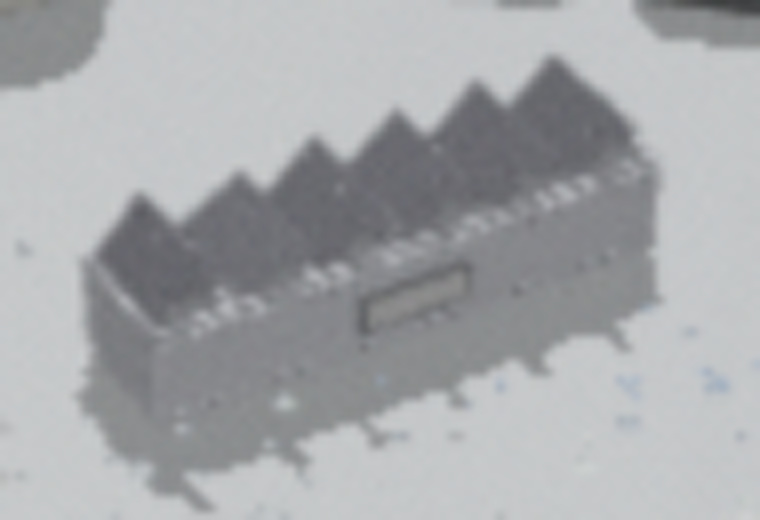

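The top crop shows six dark lids along the box. I need depth to tell which end has the hinges.

```bash
cat > h.py <<'E'
import numpy as np
from cell import manip
def cloud(n,d,r0,r1,c0,c1):
    c=manip.calibration(n);v,u=np.mgrid[r0:r1,c0:c1];z=d[r0:r1,c0:c1].astype(float)
    P=np.stack([(u-c['cx'])/c['fx']*z,(v-c['cy'])/c['fy']*z,z],-1)
    return (P-c['t'])@c['R'], z>0
E
python3 - <<'E'
from h import *
import cv2
d=np.load("pics/top0.npy");W,m=cloud("top",d,130,240,260,380)
tbl=W[m&(abs(W[...,2])<12)];print("table z",np.median(tbl[:,2]))
Q=W[m&(W[...,2]>25)];print(len(Q))
(c,sz,ang)=cv2.minAreaRect(Q[:,:2].astype(np.float32));print(c,sz,ang)
b=cv2.boxPoints((c,sz,ang));print(b)
ed=[b[1]-b[0],b[2]-b[1]];e=max(ed,key=np.linalg.norm);e=e/np.linalg.norm(e);
if e[1]<0:e=-e
n=np.array([-e[1],e[0]]);print("axis",e,"yaw",np.arctan2(-e[0],e[1]))
s=(Q[:,:2]-c)@e;t=(Q[:,:2]-c)@n
k=abs(t)<15
for lo in np.arange(-130,130,4):
    q=Q[k&(s>=lo)&(s<lo+4)][:,2]
    if len(q):print(lo+2,len(q),np.round([np.median(q),q.min(),q.max()]))
print("t range",np.percentile(t,[1,99]),np.percentile(s,[1,99]))
ds=np.load("pics/side0.npy");W,m=cloud("side",ds,165,230,275,370)
print("side table z",np.median(W[m&(abs(W[...,2])<12)][:,2]))
Q=W[m&(W[...,2]>25)&(np.linalg.norm(W[...,:2]-c,axis=-1)<150)];s=(Q[:,:2]-c)@e;t=(Q[:,:2]-c)@n
print("side",np.percentile(s,[1,99]),np.percentile(t,[1,99]))
k=abs(t)<20
for lo in np.arange(-130,130,4):
    q=Q[k&(s>=lo)&(s<lo+4)][:,2]
    if len(q):print(lo+2,len(q),np.round([np.median(q),q.min(),q.max()]))
E
```

```text
table z -0.5207680624544957
2118
(568.7867431640625, 40.346893310546875) (225.9844512939453, 70.49234771728516) 41.01155471801758
[[460.39648   -7.203911]
 [506.6543   -60.395836]
 [677.177     87.8977  ]
 [630.9192   141.08963 ]]
axis [0.7545772  0.65621126] yaw -0.85500973
-112 20 [47. 30. 50.]
-108 4 [32. 25. 41.]
-100 9 [69. 67. 72.]
-96 25 [68. 64. 70.]
-92 23 [64. 61. 68.]
-88 22 [61. 58. 64.]
-84 22 [57. 54. 61.]
-80 24 [54. 50. 57.]
-76 23 [49. 41. 53.]
-72 7 [41. 26. 42.]
-64 10 [69. 65. 71.]
-60 22 [68. 64. 70.]
-56 22 [64. 62. 67.]
-52 22 [60. 57. 65.]
-48 22 [57. 52. 61.]
-44 21 [54. 51. 56.]
-40 21 [50. 46. 54.]
-36 12 [41. 39. 49.]
-28 4 [66. 65. 70.]
-24 23 [67. 65. 70.]
-20 21 [65. 61. 68.]
-16 22 [61. 58. 65.]
-12 23 [58. 54. 62.]
-8 19 [54. 52. 58.]
-4 21 [50. 47. 53.]
0 15 [46. 39. 50.]
12 18 [68. 66. 71.]
16 22 [66. 63. 69.]
20 20 [63. 59. 68.]
24 20 [60. 55. 63.]
28 19 [56. 53. 59.]
32 20 [52. 50. 55.]
36 16 [49. 42. 52.]
40 4 [39. 38. 44.]
44 13 [64. 61. 68.]
48 20 [63. 60. 66.]
52 19 [61. 59. 65.]
56 21 [59. 56. 60.]
60 19 [56. 53. 58.]
64 20 [54. 52. 57.]
68 2
[... 716 characters left out ...]
36 13 [35. 26. 55.]
-28 2 [67. 67. 67.]
-24 12 [68. 63. 70.]
-20 16 [66. 59. 72.]
-16 20 [62. 55. 68.]
-12 16 [57. 48. 64.]
-8 13 [53. 46. 57.]
-4 12 [50. 46. 60.]
0 12 [41. 28. 53.]
4 3 [35. 30. 38.]
8 1 [65. 65. 65.]
12 12 [67. 63. 70.]
16 10 [67. 61. 71.]
20 14 [63. 59. 69.]
24 17 [61. 56. 65.]
28 16 [56. 52. 60.]
32 16 [52. 48. 58.]
36 11 [48. 28. 52.]
40 2 [31. 29. 33.]
44 2 [63. 61. 65.]
48 15 [64. 58. 67.]
52 15 [60. 57. 63.]
56 13 [58. 54. 62.]
60 14 [56. 50. 60.]
64 16 [54. 48. 59.]
68 14 [51. 44. 54.]
72 14 [49. 40. 55.]
76 10 [32. 25. 52.]
88 10 [70. 66. 73.]
92 19 [67. 63. 73.]
96 13 [63. 59. 72.]
100 21 [59. 54. 66.]
104 18 [55. 49. 59.]
108 15 [50. 46. 53.]
112 38 [39. 26. 52.]
```

Both cameras agree. Every lid slopes up toward the −x/−y end, so the hinge end (lid 1) is at (652,113), and box yaw is about −0.855. Next I'll refine the fit and check for tall obstacles near the path.

```bash
python3 - <<'E'
from h import *
import cv2
e=np.array([.7546,.6562]);n=np.array([-e[1],e[0]]);c=np.array([568.8,40.3])
for nm in("top","side"):
    W,m=cloud(nm,np.load(f"pics/{nm}0.npy"),0,400,0,640)
    Q=W[m&(W[...,2]>57)&(W[...,2]<75)&(np.linalg.norm(W[...,:2]-c,axis=-1)<120)]
    (cc,sz,a)=cv2.minAreaRect(Q[:,:2].astype(np.float32));print(nm,cc,sz,a)
    t=(Q[:,:2]-c)@n;s=(Q[:,:2]-c)@e;print("t",np.percentile(t,[2,50,98]),"s",s.min(),s.max(), "slope",np.polyfit(s,t,1))
    k=m&(W[...,2]>110)&(W[...,2]<400)&(W[...,0]>350)&(W[...,0]<950)&(abs(W[...,1])<450)
    lab,L,st,ce=cv2.connectedComponentsWithStats(k.astype(np.uint8))
    for i in range(1,lab):
        if st[i,4]>8:
            q=W[L==i];print("  tall",st[i],np.round(np.median(q,0)),np.round(q.min(0)),np.round(q.max(0)))
y=-0.855;tx=np.array([np.cos(y),np.sin(y)]);ty=np.array([np.sin(y),-np.cos(y)])
S=c+e*122;D=S-np.array([209.9,-508.1]);print("target",S,"tool",D@tx,D@ty)
E
```

```text
top (567.9817504882812, 44.24773406982422) (203.22630310058594, 63.610137939453125) 40.8597526550293
t [-27.02041935   0.90962577  33.06361284] s -99.70134237268682 103.58674005856096 slope [-0.00625006  1.32134853]
  tall [355  44  26  38 678] [809. -61. 156.] [791. -91. 110.] [839. -36. 204.]
  tall [ 510   61   59   96 4291] [ 707. -405.  172.] [ 609. -450.  110.] [ 802. -336.  185.]
  tall [ 535  206   36   82 1617] [ 429. -397.  201.] [ 350. -422.  146.] [ 510. -385.  242.]
side (569.1903076171875, 44.59749984741211) (205.54747009277344, 66.62210083007812) 40.0687370300293
t [-28.18245539   1.98484414  32.21591798] s -99.87015206990397 105.60976826926459 slope [-0.00248929  1.98728461]
  tall [360  78  44  28 346] [ 424. -394.  195.] [ 350. -425.  139.] [ 510. -377.  242.]
  tall [285  83  50  28 753] [ 702. -404.  170.] [ 611. -450.  110.] [ 801. -336.  185.]
  tall [245 123  16  32 355] [815. -52. 149.] [794. -84. 110.] [845. -34. 203.]
target [660.8612 120.3564] tool -178.28583488462326 -752.6869280689633
```

>>> arm_command(
  steps=[
    [0,[0,0,-3],-0.11],
    [0,[0,0,-3],-0.11],
    [0,[0,0,0],-0.1],
    [0,[0,-2,0],0],
    [0,[0,-3.5,0],0],
  ],
  force=10,
)

```text
clock: 0.52
eef_pos: [250.5, -473.1, 265.1]
eef_rot: [3.141, 0.0, -0.861]
wrist_force: [0.8, -0.3, -0.3]
finger_gap: 64.5
```

>>> arm_command(
  steps=[
    [0,[-0.95,-3.5,0],0],
    [0,[-0.95,-3.5,0],0],
    [0,[-0.95,-3.5,0],0],
    [0,[-0.95,-3.5,0],0],
    [0,[-0.95,-3.5,0],0],
  ],
)

```text
clock: 0.93
eef_pos: [353.6, -320.5, 265.3]
eef_rot: [3.142, 0.0, -0.859]
wrist_force: [-0.2, -0.3, -0.0]
finger_gap: 31.2
```

>>> arm_command(
  steps=[
    [0,[-0.95,-3.5,0],0],
    [0,[-0.95,-3.5,0],0],
    [0,[-0.95,-3.5,0],0],
    [0,[-0.95,-3.5,0],0],
    [0,[-0.95,-3.5,0],0],
  ],
)

```text
clock: 1.35
eef_pos: [455.2, -170.1, 265.3]
eef_rot: [3.141, 0.0, -0.859]
wrist_force: [1.4, -0.6, -0.3]
finger_gap: 0.7
```

>>> arm_command(
  steps=[
    [0,[-0.95,-3.5,0],0],
    [0,[-0.95,-3.5,0],0],
    [0,[-0.95,-3.5,0],0],
    [0,[-0.95,-3.5,0],0],
    [0,[-0.95,-3.5,0],0],
  ],
)

```text
clock: 1.77
eef_pos: [556.7, -19.8, 265.2]
eef_rot: [3.141, 0.0, -0.859]
wrist_force: [0.5, -1.1, 0.2]
finger_gap: 0.0
```

>>> arm_command(
  steps=[
    [0,[-0.9,-3.5,0],0],
    [0,[-0.9,-3.5,0],0],
    [0,[-0.9,-3.5,0],0],
    [0,[-0.9,-3.5,0],0],
    [0,[0,-2,0],0],
  ],
)

```text
clock: 2.18
eef_pos: [654.4, 113.8, 264.6]
eef_rot: [3.141, 0.001, -0.857]
wrist_force: [-0.1, 0.1, 0.6]
finger_gap: 0.5
```

>>> arm_command(
  steps=[
    [0,[0,0,3],0],
    [0,[0,0,4],0],
    [0,[0,0,4],0],
    [0,[0,0,2],0],
    [0,[0,0,0],0],
  ],
)

```text
clock: 2.6
eef_pos: [651.4, 110.0, 129.5]
eef_rot: [3.134, 0.005, -0.859]
wrist_force: [0.0, -0.8, -0.4]
finger_gap: 0.8
```

```bash
python3 - <<'E'
from h import *
import cv2
p,d=manip.camera("side");a=p[80:240,230:420,::-1]
cv2.imwrite("pics/side1.png",cv2.resize(a,None,fx=4,fy=3.7,interpolation=cv2.INTER_CUBIC))
s=manip.read_state();print(s['eef_pos'],s['eef_rot'],s['wrist_force'])
e=np.array([.7546,.6562]);n=np.array([-e[1],e[0]]);c=np.array([567.5,41.8]);r=s['eef_pos'][:2]-c
print("s",r@e,"t",r@n)
E
```

```text
[652.7577339  110.11128796 133.33991363] [ 3.13790576e+00  2.51471593e-03 -8.59003585e-01] [ 0.18675065 -0.32841061  1.22847805]
s 109.16135316266156 t -4.398427091394203
```

View pics/side1.png

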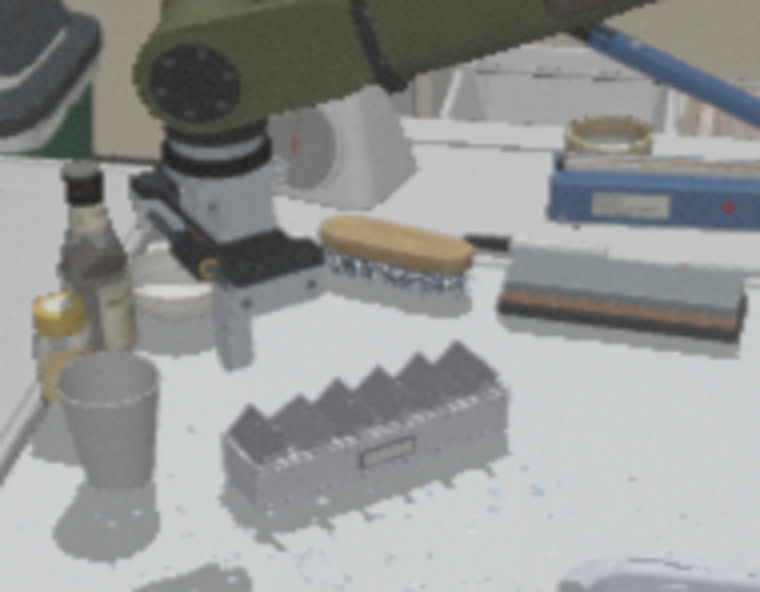

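The picture shows the shut fingers at about (235,360), above the hinge end of the row. All lids are still ajar and the cup is clear. I'll centre on the row, then descend just past the end.

>>> arm_command(
  steps=[
    [0,[-0.45,-1.5,2],0],
    [0,[0,0,2.5],0],
    [0,[0,0,2],0],
    [0,[0,0,0],0],
    [0,[0,0,0],0],
  ],
)

```text
clock: 3.07
eef_pos: [662.7, 123.5, 72.1]
eef_rot: [-3.141, -0.001, -0.859]
wrist_force: [0.1, 0.1, 1.1]
finger_gap: 0.4
```

```bash
cat > st.py <<'E'
from h import *
s=manip.read_state();print(s['eef_pos'],s['eef_rot'],s['wrist_force'],s['finger_gap'])
e=np.array([.7546,.6562]);n=np.array([-e[1],e[0]]);c=np.array([567.5,41.8]);r=s['eef_pos'][:2]-c
print("s",r@e,"t",r@n)
E
python3 st.py
```

```text
[662.72429009 123.46941186  72.09625806] [-3.14072156e+00 -5.56447191e-04 -8.59027038e-01] [0.07376406 0.05726846 1.11394714] 0.37973475747663216
s 125.4477173657642 t -0.8584409729565806
```

>>> arm_command(
  steps=[
    [0,[0,0,1],0],
    [0,[0,0,0.98],0],
    [0,[0,0,0],0],
    [0,[0,0,0],0],
  ],
)

```text
clock: 3.4
eef_pos: [662.1, 123.4, 50.6]
eef_rot: [3.141, 0.0, -0.859]
wrist_force: [0.8, 0.4, -0.4]
finger_gap: 0.6
```

>>> arm_command(
  steps=[
    [0,[0,0,0],0],
    [0,[0,0,0],0],
  ],
)

```text
clock: 3.57
eef_pos: [662.4, 123.4, 51.3]
eef_rot: [-3.141, -0.0, -0.859]
wrist_force: [-0.4, -0.3, 0.4]
finger_gap: 0.6
```

>>> arm_command(
  steps=[
    [0,[0,0,-0.1],0],
    [0,[0,0.4,0],0],
    [0,[0,0.6,0],0],
    [0,[0,0.6,0],0],
    [0,[0,0.6,0],0],
  ],
)

```text
clock: 3.98
eef_pos: [644.9, 108.5, 51.7]
eef_rot: [3.142, -0.0, -0.859]
wrist_force: [-0.2, -0.7, 0.4]
finger_gap: 0.5
```

>>> arm_command(
  steps=[
    [0,[0,0.6,0],0],
    [0,[0,0.6,0],0],
    [0,[0,0.6,0],0],
    [0,[0,0.6,0],0],
    [0,[0,0.6,0],0],
  ],
)

```text
clock: 4.4
eef_pos: [622.3, 89.0, 51.7]
eef_rot: [-3.141, -0.0, -0.859]
wrist_force: [0.3, -0.3, -0.3]
finger_gap: 0.7
```

```bash
python3 st.py;  python3 - <<'E'
from h import *
import cv2
p,d=manip.camera("side");a=p[100:240,240:410,::-1]
cv2.imwrite("pics/side2.png",cv2.resize(a,None,fx=4.5,fy=4.2,interpolation=cv2.INTER_CUBIC))
E
```

```text
[622.34918922  89.02778037  51.72104344] [-3.14148552e+00 -8.62367147e-05 -8.59053243e-01] [ 0.3314332  -0.29600191 -0.28322533] 0.7065023151074861
s 72.38006766233187 t -0.3539548953486516
```

View pics/side2.png

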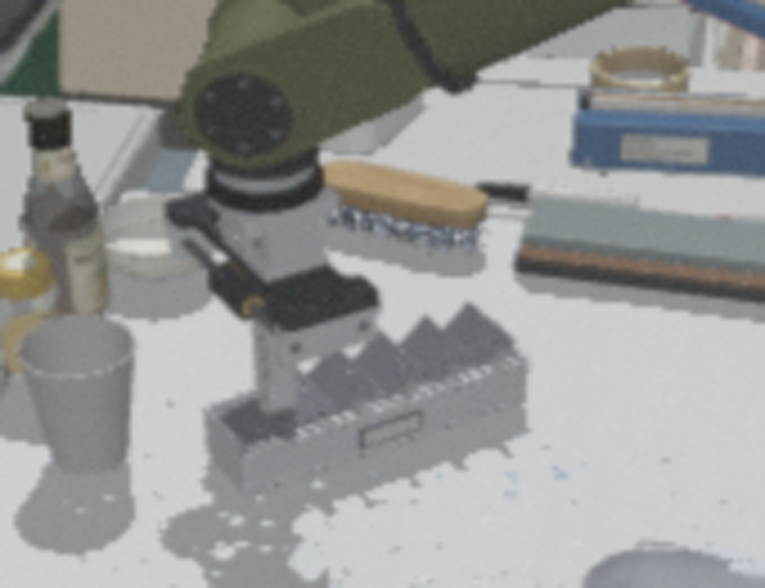

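The picture shows lid 1 flat at about (255,425) with the finger at the lid 2 hinge (275,405) and the box undisturbed. I'll carry on sweeping.

>>> arm_command(
  steps=[
    [0,[0,0.6,0],0],
    [0,[0,0.6,0],0],
    [0,[0,0.6,0],0],
    [0,[0,0.6,0],0],
    [0,[0,0.6,0],0],
  ],
)

```text
clock: 4.87
eef_pos: [599.6, 69.4, 51.6]
eef_rot: [3.142, 0.0, -0.859]
wrist_force: [0.4, 1.2, 0.1]
finger_gap: 0.5
```

>>> arm_command(
  steps=[
    [0,[0,0.6,0],0],
    [0,[0,0.6,0],0],
    [0,[0,0.6,0],0],
    [0,[0,0.6,0],0],
    [0,[0,0.6,0],0],
  ],
)

```text
clock: 5.28
eef_pos: [576.8, 49.9, 51.6]
eef_rot: [3.142, 0.0, -0.859]
wrist_force: [0.2, -0.4, 0.7]
finger_gap: 0.8
```

```bash
python3 st.py
```

```text
[576.84583907  49.85102673  51.61825378] [ 3.14150961e+00  7.48336685e-05 -8.59006126e-01] [ 0.19856664 -0.43426714  0.72406948] 0.7617286853118544
s 12.335453902370595 t -0.05743482144772252
```

>>> arm_command(
  steps=[
    [0,[0,0.6,0],0],
    [0,[0,0.6,0],0],
    [0,[0,0.6,0],0],
    [0,[0,0.6,0],0],
    [0,[0,0.6,0],0],
  ],
)

```text
clock: 5.7
eef_pos: [554.2, 30.3, 51.7]
eef_rot: [3.142, 0.0, -0.859]
wrist_force: [0.5, -0.5, 0.2]
finger_gap: 0.6
```

>>> arm_command(
  steps=[
    [0,[0,0.6,0],0],
    [0,[0,0.6,0],0],
    [0,[0,0.6,0],0],
    [0,[0,0.6,0],0],
    [0,[0,0.6,0],0],
  ],
)

```text
clock: 6.12
eef_pos: [531.4, 10.7, 51.7]
eef_rot: [3.142, 0.0, -0.859]
wrist_force: [0.1, -0.2, -0.5]
finger_gap: 0.4
```

>>> arm_command(
  steps=[
    [0,[0,0.6,0],0],
    [0,[0,0.6,0],0],
    [0,[0,0.6,0],0],
    [0,[0,0.6,0],0],
    [0,[0,0.6,0],0],
  ],
)

```text
clock: 6.53
eef_pos: [508.8, -8.9, 51.7]
eef_rot: [-3.141, -0.0, -0.859]
wrist_force: [0.6, 0.6, 0.5]
finger_gap: 0.5
```

>>> arm_command(
  steps=[
    [0,[0,0.6,0],0],
    [0,[0,0.6,0],0],
    [0,[0,0.6,0],0],
    [0,[0,0.6,0],0],
    [0,[0,0.6,0],0],
  ],
)

```text
clock: 6.95
eef_pos: [486.0, -28.5, 51.7]
eef_rot: [3.142, -0.0, -0.859]
wrist_force: [0.5, -0.1, -0.3]
finger_gap: 0.3
```

```bash
python3 st.py
```

```text
[486.03063053 -28.51096985  51.65864129] [ 3.14158641e+00 -1.04335952e-05 -8.58948777e-01] [ 0.47914702 -0.05807435 -0.2999249 ] 0.3049355726319271
s -107.61484461593788 t 0.4035423917458062
```

Next I'll go past the end and then rise away.

>>> arm_command(
  steps=[
    [0,[0,0.6,0],0],
    [0,[0,0.8,0],0],
    [0,[0,0.8,0],0],
    [0,[0,0,-1.5],0],
    [0,[0,1,-3],0],
  ],
)

```text
clock: 7.37
eef_pos: [460.6, -48.9, 94.8]
eef_rot: [3.139, 0.004, -0.859]
wrist_force: [0.3, -0.6, 0.6]
finger_gap: 0.6
```

>>> arm_command(
  steps=[
    [0,[0,1.5,-3],0],
    [0,[1,1.5,-3],0],
    [0,[1,1.5,-3],0],
    [0,[1,1.5,-1],0],
    [0,[0,0,0],0],
  ],
)

```text
clock: 7.78
eef_pos: [436.5, -113.4, 199.3]
eef_rot: [-3.14, -0.004, -0.861]
wrist_force: [0.1, 0.0, 0.4]
finger_gap: 0.7
```

```bash
python3 st.py;  python3 - <<'E'
from h import *
import cv2
p,d=manip.camera("side");a=p[100:240,240:410,::-1]
cv2.imwrite("pics/side3.png",cv2.resize(a,None,fx=4.5,fy=4.2,interpolation=cv2.INTER_CUBIC))
p2,d2=manip.camera("top");cv2.imwrite("pics/top3.png",p2[:,:,::-1])
e=np.array([.7546,.6562]);n=np.array([-e[1],e[0]]);c=np.array([567.5,41.8])
for nm,dd in(("side",d),("top",d2)):
    W,m=cloud(nm,dd,0,400,0,640)
    r=W[...,:2]-c;s=r@e;t=r@n
    k=m&(abs(t)<24)&(abs(s)<116)&(W[...,2]<100)
    print(nm,[(lo,int(np.median(W[k&(s>=lo)&(s<lo+8)][:,2])),int(np.percentile(W[k&(s>=lo)&(s<lo+8)][:,2],97))) for lo in range(-116,112,8) if (k&(s>=lo)&(s<lo+8)).any()])
    q=m&(W[...,2]>25)&(W[...,2]<80)&(np.linalg.norm(r,axis=-1)<130)
    print(cv2.minAreaRect(W[q][:,:2].astype(np.float32)))
E
```

```text
[ 436.46469424 -113.36172487  199.30005035] [-3.13951703 -0.00439362 -0.86090149] [0.06434712 0.04303685 0.36523631] 0.6681730646835728
s -200.6963655853034 t -31.099669952514596
side [(-116, 35, 51), (-108, 50, 51), (-100, 48, 52), (-92, 49, 52), (-84, 47, 53), (-76, 48, 51), (-68, 50, 54), (-60, 49, 53), (-52, 48, 51), (-44, 47, 51), (-36, 51, 54), (-28, 50, 52), (-20, 50, 53), (-12, 48, 51), (-4, 48, 52), (4, 49, 53), (12, 48, 52), (20, 47, 51), (28, 47, 50), (36, 49, 54), (44, 49, 53), (52, 49, 52), (60, 47, 53), (68, 0, 50), (76, 41, 52), (84, 47, 52), (92, 46, 51), (100, 44, 50), (108, 21, 49)]
((569.351318359375, 41.31257629394531), (229.06365966796875, 72.5130844116211), 40.147430419921875)
top [(-116, 47, 51), (-108, 50, 53), (-100, 50, 52), (-92, 49, 52), (-84, 47, 50), (-76, 48, 53), (-68, 50, 53), (-60, 49, 51), (-52, 48, 51), (-44, 47, 50), (-36, 50, 53), (-28, 50, 53), (-20, 49, 52), (-12, 48, 51), (-4, 47, 53), (4, 50, 53), (12, 49, 52), (20, 49, 52), (28, 48, 50), (36, 49, 53), (44, 50, 53), (52, 49, 52), (60, 48, 51), (68, 47, 51), (76, 50, 53), (84, 50, 52), (92, 49, 52), (100, 48, 50), (108, 47, 50)]
((568.7371826171875, 40.37226104736328), (225.93585205078125, 70.56759643554688), 40.908775329589844)
```

View pics/side3.png

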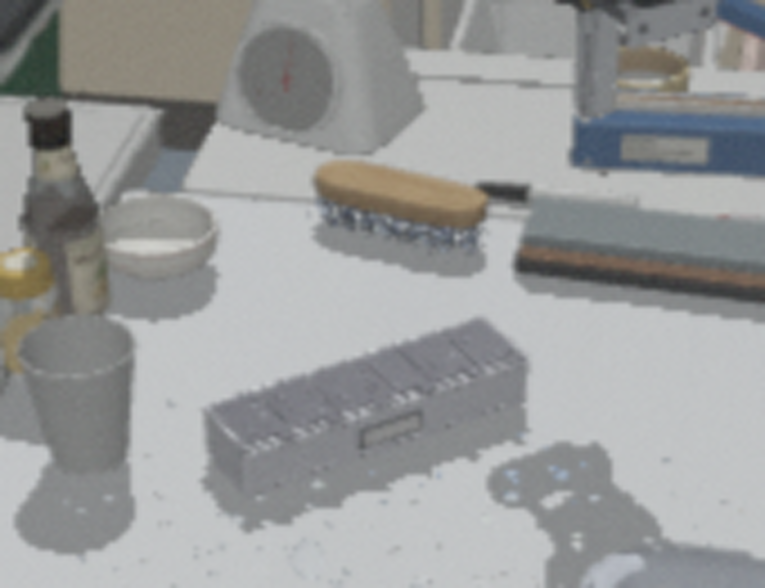

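View pics/top3.png

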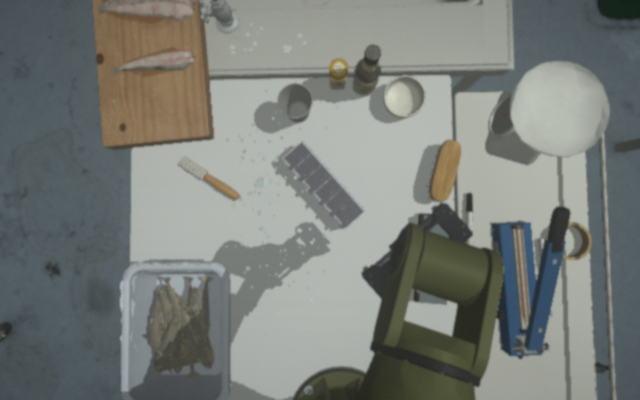

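Both pictures show all six lids flat. In the side view the box is at about (205-525, 320-490) and the hand is clear at the upper right. The box has not moved.

```bash
python3 -c "
from cell import manip
print(manip.sign_off())"
```

```text
the job is handed in; nothing more can be done
None
```

All six lids are shut. I swept the closed fingertips once along the row, from lid 1's hinge past lid 6's free edge, at about 51.7 mm height. I then lifted the hand clear to about 200 mm and handed the job in at about 8 s on the robot's clock.

- **Lids:** depth readings from both cameras put the lid tops at about 47–51 mm along the row, with noise up to 54 mm. That matches shut lids. The side view gave a few low readings near the lid 1 end that the top view did not show; I take them as noise.
- **Order:** I confirmed lid 1 shutting first in a picture. The order of lids 2–6 I infer from the sweep, as I took no pictures between them.
- **Box:** the top camera's fit of the box moved by less than 0.1 mm.
- **Force:** the wrist force at the end of each move stayed below about 1.5 N. I did not see peaks within a move.
- **Other things:** bowl, cup and scaler look unmoved in the top view. The arm hid the stone there, so I checked it only in the side view, where it looks unmoved. I checked all four by eye only.

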